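# Cross-tighten the wheel-gluing clamp

### The job

The wooden wheel in the round clamp has just been glued and needs even pressure: hold the T-shaped key by its crossbar and use it to tighten the four wing nuts clockwise in two rounds, first turning every nut about halfway to its stop (wing at about 45 degrees), then every nut fully home against its stop. In each round work crosswise: after the first nut do the one opposite, then the other two. Then stand the key upright on the middle of the empty square tool board and let go; keep the fingers off the clamp and its nuts, and do not disturb the other things on the table.

Things in the scene. Friction and masses are not known exactly. Their poses are not given: they have to be found in the camera images.
- clamp: Round plywood gluing clamp fixed to the table: base disc 170 mm across and 12 mm thick, a 72 mm wooden wheel on it, and on that a pressure disc 164 mm across whose top is 40 mm above the table. Origin: centre of the underside. Four identical steel wing nuts stand on the pressure disc, 60 mm from its centre, a quarter turn apart.
- key: Loose wooden T-shaped key, 74 mm tall, about 0.12 kg, standing upright on the table at the start. Origin: centre of its underside, z up. Foot: two cheeks 44 mm long along x, 15 mm thick, 22 mm tall, 14 mm apart; the slot between, along x, is 22 mm deep, open below and at both ends and goes over a nut's wing either way round. Above: a disc 48 mm across (22 to 30 mm up), a 14 mm stem, the crossbar.
- key_bar (a point): Centre of the key's crossbar, 66 mm above the key's underside. The crossbar is 70 mm long along the key's x (parallel to the slot), 14 mm thick along y and 16 mm tall: grip it from above across the 14 mm.
- board: Square plywood tool board fixed to the table, 120 x 120 mm, 6 mm thick, empty at the start. Origin: centre of its underside. It lies on one side of the clamp, left or right; the key starts on the other.
- glue: White glue bottle, 52 mm across, 140 mm tall, loose bystander. Origin: centre of its underside.
- tape: Tape measure, black with yellow sides, 62 x 36 x 56 mm tall, loose bystander. Origin: centre of its underside.
- spare: Spare wooden wheel, a flat ring 72 mm across, 14 mm thick with a 24 mm hole, loose bystander. Origin: centre of its underside.
- nut0 (a joint): Turn of wing nut 0 (on the clamp's +x side in the clamp's frame), rad. Grows clockwise from above: 0 loosest (wing square to the line to the clamp's centre), 0.79 halfway, 1.57 fully home at a hard stop (wing points at the clamp's centre). Starts at 0 to 0.25. Takes 0.08 N m, stays where left.
- nut0_top (a point): Centre of the top edge of nut 0's wing, 60 mm above the table; x along the wing, z up. The wing is an upright bar 40 mm long, 8 mm thick (5 mm in its top 4 mm), 14 mm tall, on a hub 21 mm across and 6 mm tall standing on the pressure disc. The nut turns about the vertical line through this point and does not sink noticeably.
- nut1 (a joint): Turn of wing nut 1 (on the clamp's +y side in the clamp's frame), rad. Grows clockwise from above: 0 loosest (wing square to the line to the clamp's centre), 0.79 halfway, 1.57 fully home at a hard stop (wing points at the clamp's centre). Starts at 0 to 0.25. Takes 0.08 N m, stays where left.
- nut1_top (a point): Centre of the top edge of nut 1's wing, 60 mm above the table; x along the wing, z up. The wing is an upright bar 40 mm long, 8 mm thick (5 mm in its top 4 mm), 14 mm tall, on a hub 21 mm across and 6 mm tall standing on the pressure disc. The nut turns about the vertical line through this point and does not sink noticeably.
- nut2 (a joint): Turn of wing nut 2 (on the clamp's -x side, opposite nut0 in the clamp's frame), rad. Grows clockwise from above: 0 loosest (wing square to the line to the clamp's centre), 0.79 halfway, 1.57 fully home at a hard stop (wing points at the clamp's centre). Starts at 0 to 0.25. Takes 0.08 N m, stays where left.
- nut2_top (a point): Centre of the top edge of nut 2's wing, 60 mm above the table; x along the wing, z up. The wing is an upright bar 40 mm long, 8 mm thick (5 mm in its top 4 mm), 14 mm tall, on a hub 21 mm across and 6 mm tall standing on the pressure disc. The nut turns about the vertical line through this point and does not sink noticeably.
- nut3 (a joint): Turn of wing nut 3 (on the clamp's -y side, opposite nut1 in the clamp's frame), rad. Grows clockwise from above: 0 loosest (wing square to the line to the clamp's centre), 0.79 halfway, 1.57 fully home at a hard stop (wing points at the clamp's centre). Starts at 0 to 0.25. Takes 0.08 N m, stays where left.
- nut3_top (a point): Centre of the top edge of nut 3's wing, 60 mm above the table; x along the wing, z up. The wing is an upright bar 40 mm long, 8 mm thick (5 mm in its top 4 mm), 14 mm tall, on a hub 21 mm across and 6 mm tall standing on the pressure disc. The nut turns about the vertical line through this point and does not sink noticeably.

How it is judged:
By the outcome, as a careful person would: the job done as asked, in the order asked, and still so for the second after the job is handed in, with the robot touching nothing.
It also fails if it takes over 72 s, if anything falls off the work surface, if the arm or the gripper's body presses on something with over 40 N, if the wrist force passes 120 N, or if a joint passes its speed limit or range.

### The arm

A 6-joint arm with a two-finger parallel gripper is mounted at the origin on the work surface. World frame = base frame: x ahead of the robot, y to its left, z up, the work surface at z = 0. Lengths are in m, angles in rad, forces in N, time in s.
With the tool pointing down it reaches from about 0.225 to 0.875 m from the base axis. Payload 3.4 kg.
Tool frame: the origin (TCP) lies between the finger pads; the fingertips stand 19 mm ahead of it and the grasp point (between the pads) is the TCP; z points along the fingers, y is the line along which they close (so a half turn about z gives the same grasp; the last joint's range is limited). The gripper opens to 85 mm and grips with 20 to 120 N. Pads are 22 mm wide; open, the fingers measure 114 mm over their backs; the gripper's body (76 mm by 85 mm) begins 54 mm behind the grasp point. The pads swing forward as they close: fully open they stand 13 mm farther back than shut.
Start: joints at [-1.255, 0.276, 1.505, -0, 1.361, -0.121], TCP at [0.243, -0.521, 0.25] pointing down, gripper open.
Joint ranges: [-2.89, 2.89], [-0.75, 2.08], [0.22, 2.7], [-1.18, 4.32], [0.11, 2.71], [-2.7, 2.7]. Speed limits (rad/s): [2.57, 2.57, 3.14, 3.14, 3.14, 3.14].

### API

Orientations are given as a unit quaternion [w, x, y, z].
In Python, from rig import get_state, imaging, ticket gives the robot as it stands. The module is installed in compiled form; this text tells all that it offers.
- The arm moves only by the shell command python3 -m inch 'ROWS' [FORCE]. ROWS is JSON, a list of rows, each an object with "claw": the opening, from -1 (shut) to 1 (fully open); "travel": the shift along the world's x, y, z in units of 200 mm (1.0 is 200 mm), a list of three; "turn": the turn about the world's z in units of 180 degrees (1.0 is 180 degrees). A call has 1 to 5 rows; each row is the pose to reach, as a shift and turn from the pose commanded when the call began, turning the shorter way round; what a row does not reach only later rows make up. A row lasts 1/10 s, in which the tool goes at most 50 mm and 8.59 degrees, less where a joint would pass 70% of its speed; a pose out of reach is approached as far as the arm can. A call with a number of a shift or a turn outside -1 to 1 is refused whole. A call with a gripper value outside its range is refused whole. The fingers move at their own pace and stop on an object; FORCE is the grip in N (left out, the last holds). Time passes only in rows, so rows that repeat a pose let the fingers close. It gives the time, the measured TCP pose, the force, the opening and the grip force at its end, in the units of the state.
- get_state(): the state, without advancing time (a new reading comes with each control period).
- imaging.get_image(name): name is "scene" or "top" or "wrist"; returns the picture (480x640x3 uint8, red, green, blue); there is no depth.
- imaging.camera_params(name): a dict with "camera_matrix" (3x3 intrinsics, pixels), "cam_to_world" (4x4, takes a point from camera to world coordinates); the wrist camera has in their place "T_tool_cam" (4x4, takes a point from camera to tool coordinates, whose origin is the TCP and whose axes are the flange's). Camera axes: x right, y down, z forward; pixel columns grow to the right and rows downward; lengths in m; the calibration is good to about 2 mm. A picture is of the moment at which its call begins: read the wrist's pose just before it. camera_params takes no time and is no camera call.
- ticket.sign_off(): hands the job in; it is judged then, once.
The state is a dict: "clock": time; "qpos": joint angles; "qd": joint speeds; "effort": joint torques, N m; "position": TCP position; "ee_rot": TCP orientation; "contact_force": force on the tool from outside, world axes, zero at the start; "moment": the same for the moment, N m; "width": finger opening in m; "gripper_force": force on a finger pad.
Only numpy, scipy, OpenCV 4.12 (cv2) and the standard library are available. Lean on these libraries where they do the work, as an engineer would, in place of code of your own. Each camera call takes 0.05 s, during which the arm holds its last target. There are 200 camera calls.

## Working session

There is one attempt and no reset: what is moved stays moved. The work goes in short steps, Python scripts to look and compute and a shell command to move; the robot and the scene stay as the last step left them, time stands still between calls to the robot, and variables do not carry over. Pictures are saved under pics/ and viewed, at most 12 in all, crops included, and the job is handed in when it is done.

```bash
mkdir -p pics; python3 - <<'E'
from rig import get_state, imaging
import cv2,numpy as np
s=get_state();print(s)
for n in ("top","scene"):
    p=imaging.camera_params(n);print(n,p)
    cv2.imwrite(f"pics/{n}0.png",cv2.cvtColor(imaging.get_image(n),cv2.COLOR_RGB2BGR))
print(imaging.camera_params("wrist"))
E
```

```text
{'clock': 0.0, 'qpos': array([-1.25503233e+00,  2.76617512e-01,  1.50615435e+00,  2.35307864e-06,
        1.36067858e+00, -1.21015939e-01]), 'qd': array([ 6.45018254e-04,  9.27836891e-05, -1.30573851e-03,  5.37153342e-04,
       -4.23515678e-04, -1.40411734e-05]), 'effort': array([ 2.48305652e-03, -4.16762424e+01, -2.45806593e+01,  4.11871060e-04,
        1.09906518e-02, -1.19334260e-05]), 'position': array([ 0.24307158, -0.52055043,  0.24941837]), 'ee_rot': array([-9.24609626e-04,  9.76247173e-01,  2.16657782e-01, -8.91626941e-05]), 'contact_force': array([ 0.22570443, -0.41671417, -0.77003865]), 'moment': array([-0.01405424,  0.03414303,  0.02840769]), 'gripper_force': 0.0, 'width': 0.08565141548353665}
top {'camera_matrix': array([[612.99290589,   0.        , 323.77355698],
       [  0.        , 612.99290589, 242.23062743],
       [  0.        ,   0.        ,   1.        ]]), 'cam_to_world': array([[ 0.0209084 , -0.99198949,  0.12457803,  0.46295452],
       [-0.99959266, -0.01832045,  0.0218834 , -0.00224863],
       [-0.01942577, -0.12498483, -0.99196846,  1.35848334],
       [ 
[... 323 characters left out ...]
002624,  0.55069759, -0.43885636,  0.44897465],
       [ 0.00631247, -0.62817302, -0.77804808,  0.85212497],
       [ 0.        ,  0.        ,  0.        ,  1.        ]])}
{'camera_matrix': array([[394.04232675,   0.        , 315.08860188],
       [  0.        , 394.04232675, 240.92713391],
       [  0.        ,   0.        ,   1.        ]]), 'T_tool_cam': array([[-2.79047369e-04, -9.47197796e-01, -3.20649742e-01,
         8.31719539e-02],
       [ 9.99999936e-01, -3.36125476e-04,  1.22657073e-04,
         3.08627487e-04],
       [-2.23959056e-04, -3.20649687e-01,  9.47197829e-01,
        -1.23923092e-01],
       [ 0.00000000e+00,  0.00000000e+00,  0.00000000e+00,
         1.00000000e+00]])}
```

View pics/top0.png

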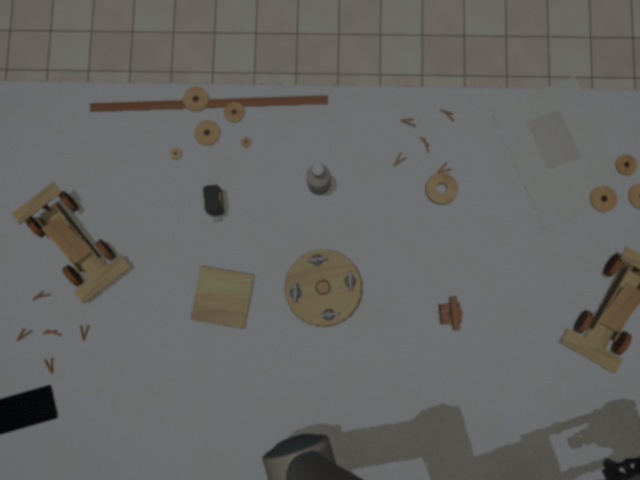

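The top view shows the clamp at about (323,287), the key at (452,313) on the right, the board at (223,297), the tape at (214,200), the glue at (318,180) and the spare at (441,188). I'll enlarge the key and clamp.

```bash
cat > h.py <<'E'
import numpy as np, cv2
from rig import get_state, imaging
from scipy.spatial.transform import Rotation as R
def pose(n,s=None):
    p=imaging.camera_params(n);K=p['camera_matrix']
    if n!='wrist': return K,p['cam_to_world']
    T=np.eye(4);q=s['ee_rot'];T[:3,:3]=R.from_quat([q[1],q[2],q[3],q[0]]).as_matrix();T[:3,3]=s['position']
    return K,T@p['T_tool_cam']
def p2w(K,T,u,v,z):
    d=T[:3,:3]@np.linalg.solve(K,[u,v,1.]);return T[:3,3]+d*(z-T[2,3])/d[2]
def w2p(K,T,P):
    c=np.linalg.inv(T)@np.append(P,1);c=K@c[:3];return c[:2]/c[2]
E
python3 - <<'E'
import cv2,numpy as np
from h import *
im=cv2.imread('pics/top0.png')
f=lambda x0,y0,w,h,k:cv2.convertScaleAbs(cv2.resize(im[y0:y0+h,x0:x0+w],None,fx=k,fy=k,interpolation=cv2.INTER_CUBIC),alpha=1.6)
a=f(280,245,90,90,6); b=f(430,290,40,45,6); b=cv2.copyMakeBorder(b,0,540-b.shape[0],0,0,0)
cv2.imwrite('pics/c1.png',np.hstack([a,b]))
K,T=pose('top')
print(p2w(K,T,323,287,.04),p2w(K,T,452,313,.06),p2w(K,T,223,297,.006),[p2w(K,T,u,v,.006)[:2].round(3) for u,v in((201,266),(254,273),(245,327),(192,319))])
E
```

```text
[0.53157737 0.02647248 0.04      ] [ 0.4814945  -0.24554197  0.06      ] [0.50692497 0.24740114 0.006     ] [array([0.575, 0.299]), array([0.561, 0.181]), array([0.442, 0.196]), array([0.457, 0.314])]
```

View pics/c1.png

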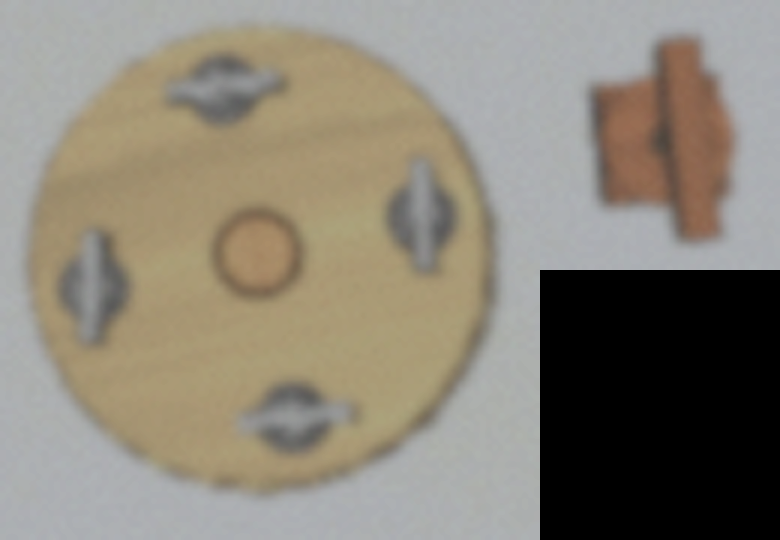

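View pics/scene0.png

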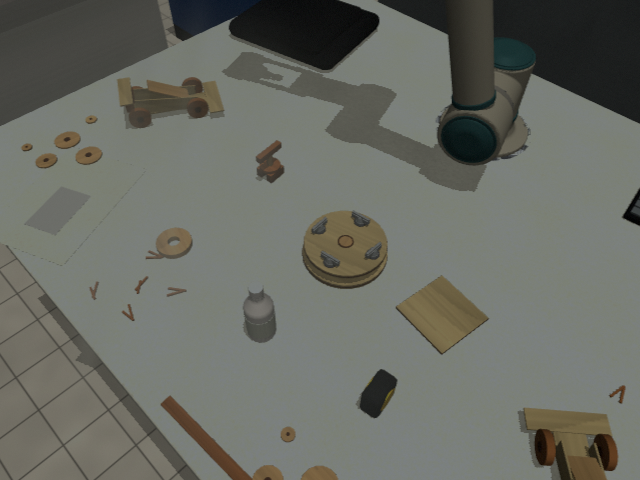

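The crop shows four wings square to their radii, centred at about (222,88), (420,214), (292,415) and (93,287), and the key bar running from (680,40) to (697,240). The scene view confirms the key stands upright and the board is clear. Next I'll compute positions.

```bash
python3 - <<'E'
from h import *
K,T=pose('top')
def g(u,v,z,ox=280,oy=245): return p2w(K,T,u/6+ox-.4,v/6+oy-.4,z)[:2]
a=g(680-540,40,.074,430,290);b=g(697-540,240,.074,430,290)
print('bar',(a+b)/2,np.linalg.norm(a-b),np.degrees(np.arctan2(*(a-b)[::-1])))
C=[]
for c,e1,e2 in (((222,88),(170,95),(282,80)),((420,214),(419,160),(427,270)),((292,415),(240,425),(355,410)),((93,287),(95,230),(92,345))):
    p,q=g(*e1,.06),g(*e2,.06);C.append((p+q)/2)
    print(g(*c,.055),(p+q)/2,np.linalg.norm(p-q),np.degrees(np.arctan2(*(p-q)[::-1])))
C=np.array(C);m=C.mean(0);print('centre',m)
for c in C: print(np.linalg.norm(c-m),np.degrees(np.arctan2(*(c-m)[::-1])))
E
```

```text
bar [ 0.48164934 -0.24776348] 0.06878872932928365 4.5576409714761095
[0.58969178 0.04106744] [0.5894106  0.03948678] 0.04008737378022241 98.75083167949286
[ 0.54621013 -0.03008629] [ 0.54559537 -0.03103943] 0.038905186811563165 5.048794572530751
[0.47456444 0.01383113] [0.47368916 0.01182473] 0.04066808739040242 98.56936344711077
[0.51809649 0.08515434] [0.51775201 0.08463794] 0.04045712308977367 0.0329281381489142
centre [0.53161179 0.0262275 ]
0.059300181939488335 12.92032568951865
0.058949489940361574 -76.27789182418805
0.059686438370281494 -166.03628597597537
0.0600322573168817 103.34842100052474
```

```bash
python3 -m inch '[{"claw":1,"travel":[0.2,0.22,0],"turn":-0.04},{"claw":1,"travel":[0.4,0.45,0],"turn":-0.08},{"claw":1,"travel":[0.6,0.68,0],"turn":-0.113},{"claw":1,"travel":[0.6,0.68,0],"turn":-0.113},{"claw":1,"travel":[0.6,0.68,0],"turn":-0.113}]' 60
python3 -m inch '[{"claw":1,"travel":[0.2,0.22,0],"turn":0},{"claw":1,"travel":[0.4,0.45,-0.1],"turn":0},{"claw":1,"travel":[0.593,0.684,-0.25],"turn":0},{"claw":1,"travel":[0.593,0.684,-0.25],"turn":0},{"claw":1,"travel":[0.593,0.684,-0.25],"turn":0}]'
python3 - <<'E'
from h import *
s=get_state();im=imaging.get_image('wrist');cv2.imwrite('pics/w1.png',im[:,:,::-1])
print(s['position'],s['ee_rot'],s['qpos'],s['clock'])
K,T=pose('wrist',s);print([w2p(K,T,[.4816+d*.997,-.2478+d*.08,.074]) for d in (-.035,0,.035)])
E
```

```text
clock: 0.6
position: [0.3652, -0.3815, 0.2501]
ee_rot: [-0.001, 0.999, 0.043, 0.0]
contact_force: [-0.3, -0.1, -0.5]
width: 0.0854
gripper_force: 0.0
clock: 1.1
position: [0.4825, -0.2448, 0.1976]
ee_rot: [-0.002, 0.999, 0.043, -0.002]
contact_force: [-0.3, -0.1, 0.2]
width: 0.0851
gripper_force: 0.0
[ 0.48246374 -0.2447928   0.19757681] [-0.00218156  0.99907124  0.04300175 -0.0016549 ] [-5.99140613e-01  2.63103986e-01  1.65936398e+00  1.60716291e-03
  1.22438879e+00  8.85075727e-01] 1.1
[array([319.67807197, 289.08582755]), array([320.17650377, 241.23018241]), array([320.72008993, 189.03915788])]
```

View pics/w1.png

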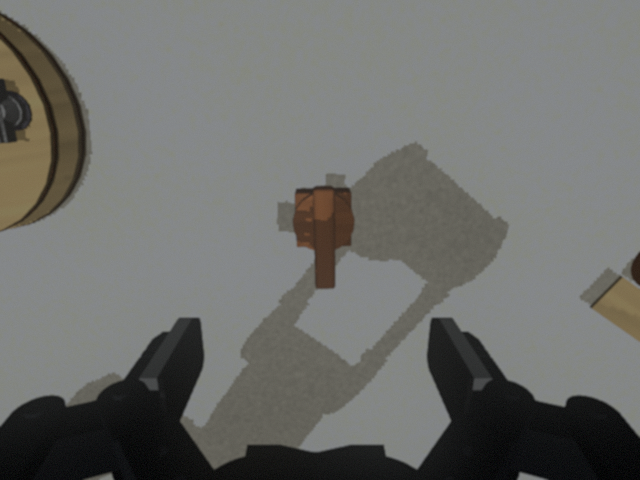

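The wrist view shows the bar from (324,187) to (325,288), midway between the fingers and about 1–2 mm from the prediction. I'll descend and grip.

```bash
python3 -m inch '[{"claw":1,"travel":[0,-0.005,-0.2],"turn":0},{"claw":1,"travel":[0,-0.005,-0.4],"turn":0},{"claw":1,"travel":[0,-0.005,-0.6],"turn":0},{"claw":1,"travel":[0,-0.005,-0.667],"turn":0},{"claw":1,"travel":[0,-0.005,-0.667],"turn":0}]'
python3 -m inch '[{"claw":-1,"travel":[0,0,0],"turn":0},{"claw":-1,"travel":[0,0,0],"turn":0},{"claw":-1,"travel":[0,0,0],"turn":0},{"claw":-1,"travel":[0,0,0],"turn":0},{"claw":-1,"travel":[0,0,0],"turn":0}]' 70
python3 -m inch '[{"claw":-1,"travel":[0,0,0],"turn":0},{"claw":-1,"travel":[0,0,0],"turn":0},{"claw":-1,"travel":[0,0,0],"turn":0},{"claw":-1,"travel":[0,0,0],"turn":0},{"claw":-1,"travel":[0,0,0],"turn":0}]' 70
```

```text
clock: 1.65
position: [0.4797, -0.2502, 0.0649]
ee_rot: [-0.001, 0.999, 0.04, -0.002]
contact_force: [-0.5, 0.3, -0.3]
width: 0.0855
gripper_force: 0.0
clock: 2.15
position: [0.4822, -0.2495, 0.0677]
ee_rot: [0.001, 0.999, 0.041, 0.001]
contact_force: [0.4, -0.7, 16.0]
width: 0.0127
gripper_force: 65.6
clock: 2.65
position: [0.4823, -0.2495, 0.0677]
ee_rot: [0.001, 0.999, 0.041, 0.0]
contact_force: [-0.9, -1.1, 5.2]
width: 0.0126
gripper_force: 68.8
```

```bash
python3 -m inch '[{"claw":-1,"travel":[0,0,0.1],"turn":0},{"claw":-1,"travel":[0,0,0.3],"turn":0},{"claw":-1,"travel":[0,0,0.5],"turn":0.047},{"claw":-1,"travel":[0.05,0.1,0.7],"turn":0.094},{"claw":-1,"travel":[0.08,0.2,0.85],"turn":0.141}]' 70
python3 -m inch '[{"claw":-1,"travel":[0.05,0.2,0.05],"turn":0.047},{"claw":-1,"travel":[0.1,0.4,0.1],"turn":0.094},{"claw":-1,"travel":[0.16,0.6,0.2],"turn":0.141},{"claw":-1,"travel":[0.16,0.75,0.2],"turn":0.188},{"claw":-1,"travel":[0.16,0.75,0.2],"turn":0.235}]'
python3 -m inch '[{"claw":-1,"travel":[0,0,0],"turn":0.047},{"claw":-1,"travel":[0,0,0],"turn":0.094},{"claw":-1,"travel":[0,0,0],"turn":0.141},{"claw":-1,"travel":[0,0,0],"turn":0.147},{"claw":-1,"travel":[0,0,0],"turn":0.147}]'
python3 - <<'E'
from h import *
import time
s=get_state();im=imaging.get_image('wrist');cv2.imwrite('pics/w2.png',im[:,:,::-1])
np.save('s2.npy',np.r_[s['position'],s['ee_rot']])
print(s['position'],s['ee_rot'],s['qpos'],s['clock'],s['width'])
K,T=pose('wrist',s);print([w2p(K,T,[x,y,.06]).round(1) for x,y in((.590,.0402),(.5456,-.0321),(.4733,.0122),(.5176,.0845))])
E
```

```text
clock: 3.15
position: [0.4986, -0.2092, 0.2391]
ee_rot: [0.001, 0.965, 0.262, 0.001]
contact_force: [0.6, -0.2, -2.0]
width: 0.0124
gripper_force: 68.5
clock: 3.65
position: [0.5296, -0.0551, 0.2771]
ee_rot: [-0.001, 0.804, 0.595, 0.001]
contact_force: [-0.3, -0.2, -1.4]
width: 0.0125
gripper_force: 68.5
clock: 4.15
position: [0.5296, -0.0591, 0.2765]
ee_rot: [-0.0, 0.651, 0.759, -0.0]
contact_force: [-0.6, -0.3, -0.6]
width: 0.0127
gripper_force: 68.5
[ 0.52961172 -0.05909909  0.27647277] [-3.93122646e-04  6.51476702e-01  7.58668521e-01 -1.64337999e-04] [-2.41771736e-01  1.98676144e-01  1.54550225e+00  6.20581183e-05
  1.39826424e+00 -3.93520081e-01] 4.15 0.012676673988035968
[array([406.4,  99. ]), array([337.5, 178.5]), array([259.9, 112. ]), array([327.2,  23.3])]
```

View pics/w2.png

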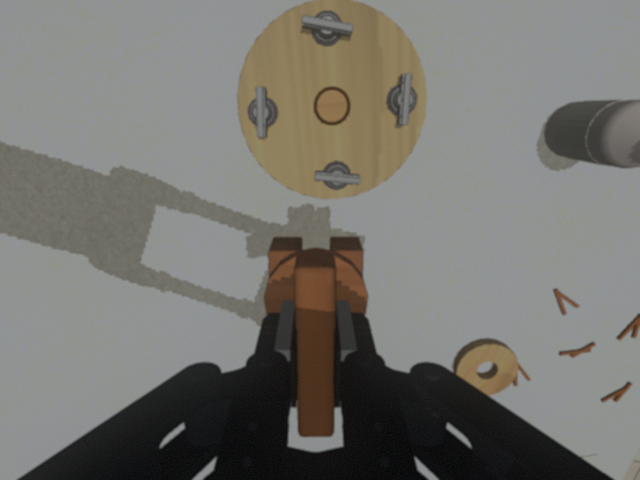

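The wrist view shows the key held upright and straight, and the nuts at about (404,99), (337,177), (262,112) and (327,27), within a few pixels of prediction. I'll enlarge the clamp.

```bash
python3 - <<'E'
import cv2
im=cv2.imread('pics/w2.png')[0:200,235:430]
cv2.imwrite('pics/c2.png',cv2.resize(im,None,fx=3,fy=3,interpolation=cv2.INTER_CUBIC))
E
```

```text
(no output)
```

View pics/c2.png

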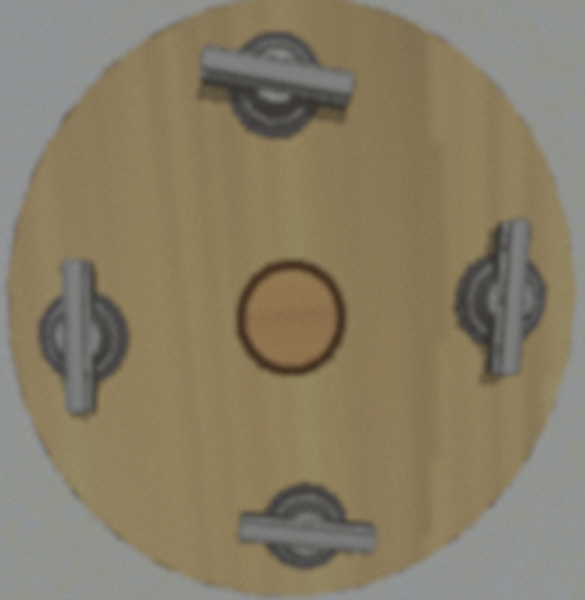

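Crop of the wings (top edges): A runs (517,222)–(509,374), B (240,526)–(376,540), C (75,262)–(82,412), D (205,62)–(354,90). Next I'll compute their positions.

```bash
python3 - <<'E'
from h import *
a=np.load('s2.npy');s=dict(position=a[:3],ee_rot=a[3:]);K,T=pose('wrist',s)
g=lambda u,v,z:p2w(K,T,u/3+235-.3,v/3-.3,z)[:2]
C=[]
for n,e in dict(A=((517,222),(509,374)),B=((240,526),(376,540)),C=((75,262),(82,412)),D=((205,62),(354,90))).items():
    p,q=[g(*x,.059) for x in e];C.append((p+q)/2);print(n,C[-1].round(4),np.linalg.norm(p-q).round(4),np.degrees(np.arctan2(*(p-q)[::-1])).round(1))
C=np.array(C);m=C.mean(0);print(m)
for c in C:print(np.linalg.norm(c-m),np.degrees(np.arctan2(*(c-m)[::-1])))
# key bar centre end view
print(np.degrees(2*np.arctan2(a[5],a[4])))
E
```

```text
A [0.5897 0.0398] 0.0389 99.7
B [ 0.5454 -0.0313] 0.0396 -177.2
C [0.4741 0.0119] 0.0392 99.0
D [0.5183 0.0836] 0.0389 179.2
[0.53187289 0.02600755]
0.05944732022722513 13.387344124969129
0.05886500459958297 -76.70871015582509
0.059510793278040305 -166.31437209795698
0.0591749556713211 103.23111627510166
98.69392775602874
```

```bash
python3 -m inch '[{"claw":-1,"travel":[0.1,0.17,-0.15],"turn":0.002},{"claw":-1,"travel":[0.2,0.34,-0.35],"turn":0.002},{"claw":-1,"travel":[0.302,0.496,-0.5],"turn":0.002},{"claw":-1,"travel":[0.302,0.496,-0.58],"turn":0.002},{"claw":-1,"travel":[0.302,0.496,-0.58],"turn":0.002}]' 70
python3 -m inch '[{"claw":-1,"travel":[0,0,-0.06],"turn":0},{"claw":-1,"travel":[0,0,-0.12],"turn":0},{"claw":-1,"travel":[0,0,-0.17],"turn":0},{"claw":-1,"travel":[0,0,-0.22],"turn":0},{"claw":-1,"travel":[0,0,-0.22],"turn":0}]'
python3 - <<'E'
from rig import get_state
s=get_state();print(s['position'],s['contact_force'],s['moment'])
E
```

```text
clock: 4.7
position: [0.5884, 0.0411, 0.1574]
ee_rot: [-0.003, 0.648, 0.762, -0.002]
contact_force: [0.1, -1.1, -1.0]
width: 0.0129
gripper_force: 68.6
clock: 5.2
position: [0.5891, 0.0396, 0.1155]
ee_rot: [-0.001, 0.649, 0.761, -0.001]
contact_force: [-1.0, -0.3, -0.5]
width: 0.0126
gripper_force: 68.7
[0.5890945  0.03957963 0.11552622] [-1.01809844 -0.29237102 -0.51423748] [-0.04610838  0.00935612 -0.08546186]
```

```bash
python3 -m inch '[{"claw":-1,"travel":[0,0,0],"turn":-0.045},{"claw":-1,"travel":[0,0,0],"turn":-0.09},{"claw":-1,"travel":[0,0,0],"turn":-0.135},{"claw":-1,"travel":[0,0,0],"turn":-0.18},{"claw":-1,"travel":[0,0,0],"turn":-0.18}]'
python3 -m inch '[{"claw":-1,"travel":[0,0,0],"turn":-0.045},{"claw":-1,"travel":[0,0,0],"turn":-0.089},{"claw":-1,"travel":[0,0,0],"turn":-0.089},{"claw":-1,"travel":[0,0,0],"turn":-0.089}]'
python3 -c "
from rig import get_state
s=get_state();print(s['position'],s['contact_force'],s['moment'])"
python3 -m inch '[{"claw":-1,"travel":[0,0,0.1],"turn":0},{"claw":-1,"travel":[0,0,0.22],"turn":0},{"claw":-1,"travel":[-0.1,-0.2,0.42],"turn":0.04},{"claw":-1,"travel":[-0.2,-0.4,0.62],"turn":0.08},{"claw":-1,"travel":[-0.302,-0.496,0.8],"turn":0.12}]'
python3 -m inch '[{"claw":-1,"travel":[0,0,0],"turn":0.047},{"claw":-1,"travel":[0,0,0],"turn":0.094},{"claw":-1,"travel":[0,0,0],"turn":0.141},{"claw":-1,"travel":[0,0,0],"turn":0.149},{"claw":-1,"travel":[0,0,0],"turn":0.149}]'
python3 - <<'E'
from h import *
s=get_state();im=imaging.get_image('wrist')[:,:,::-1]
np.save('s3.npy',np.r_[s['position'],s['ee_rot']]);print(s['position'],s['ee_rot'],s['clock'])
cv2.imwrite('pics/c3.png',cv2.resize(im[0:200,235:430],None,fx=3,fy=3,interpolation=cv2.INTER_CUBIC))
E
```

```text
clock: 5.7
position: [0.5892, 0.0397, 0.1168]
ee_rot: [-0.0, 0.835, 0.55, -0.001]
contact_force: [-1.8, -0.2, -0.5]
width: 0.0129
gripper_force: 68.6
clock: 6.1
position: [0.5894, 0.0401, 0.1169]
ee_rot: [-0.0, 0.903, 0.431, -0.001]
contact_force: [-2.9, -0.1, -0.9]
width: 0.0128
gripper_force: 68.7
[0.58944273 0.0400689  0.11688664] [-2.87736561 -0.14646873 -0.89923432] [0.09247847 0.61817723 0.08900834]
clock: 6.6
position: [0.5368, -0.0534, 0.2668]
ee_rot: [0.001, 0.804, 0.594, 0.001]
contact_force: [0.5, -0.2, -1.6]
width: 0.0127
gripper_force: 68.7
clock: 7.1
position: [0.5367, -0.0519, 0.266]
ee_rot: [0.001, 0.648, 0.761, 0.001]
contact_force: [-0.5, 0.4, -0.7]
width: 0.013
gripper_force: 68.7
[ 0.53674158 -0.05187328  0.26597372] [8.78173198e-04 6.48436407e-01 7.61268136e-01 5.29492911e-04] 7.1
```

View pics/c3.png

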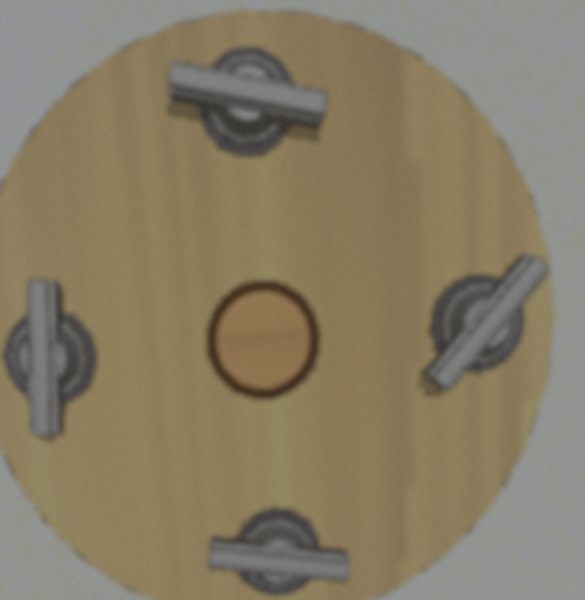

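```bash
cat > ang.py <<'E'
from h import *
import sys
a=np.load(sys.argv[1]);s=dict(position=a[:3],ee_rot=a[3:]);K,T=pose('wrist',s)
for e in eval(sys.argv[2]):
    p,q=[p2w(K,T,u/3+235-.3,v/3-.3,.06)[:2] for u,v in (e[:2],e[2:])]
    print(((p+q)/2).round(4),np.linalg.norm(p-q).round(4),np.degrees(np.arctan2(*(p-q)[::-1])).round(1)%180)
print(np.degrees(2*np.arctan2(a[5],a[4])))
E
python3 ang.py s3.npy '[(535,264,439,382),(42,282,47,436)]'
```

```text
[0.5887 0.0397] 0.0377 60.7
[0.4744 0.0119] 0.0393 98.0
99.15231444046
```

The crop shows nut A's wing at 60.7°, which is about 43° of turn. That is good halfway. Nut C, opposite, is next.

```bash
cat > chk.py <<'E'
import sys,numpy as np
from rig import get_state
s=get_state();p=s['position'];f=s['contact_force'];q=s['ee_rot']
print('CHK',s['clock'],p.round(4),f.round(1),s['moment'].round(2),'psi',round(np.degrees(2*np.arctan2(q[2],q[1])),1),s['qpos'][5].round(2))
sys.exit(0 if p[2]<.119 and abs(f[2])<6 else 1)
E
python3 -m inch '[{"claw":-1,"travel":[-0.1,0.1,-0.15],"turn":0},{"claw":-1,"travel":[-0.2,0.2,-0.3],"turn":0},{"claw":-1,"travel":[-0.315,0.32,-0.45],"turn":0},{"claw":-1,"travel":[-0.315,0.32,-0.53],"turn":0},{"claw":-1,"travel":[-0.315,0.32,-0.53],"turn":0}]'
python3 -m inch '[{"claw":-1,"travel":[0,0,-0.06],"turn":0},{"claw":-1,"travel":[0,0,-0.12],"turn":0},{"claw":-1,"travel":[0,0,-0.17],"turn":0},{"claw":-1,"travel":[0,0,-0.217],"turn":0},{"claw":-1,"travel":[0,0,-0.217],"turn":0}]' >/dev/null
python3 chk.py && python3 -m inch '[{"claw":-1,"travel":[0,0,0],"turn":-0.045},{"claw":-1,"travel":[0,0,0],"turn":-0.09},{"claw":-1,"travel":[0,0,0],"turn":-0.135},{"claw":-1,"travel":[0,0,0],"turn":-0.18},{"claw":-1,"travel":[0,0,0],"turn":-0.18}]' >/dev/null && python3 -m inch '[{"claw":-1,"travel":[0,0,0],"turn":-0.045},{"claw":-1,"travel":[0,0,0],"turn":-0.09},{"claw":-1,"travel":[0,0,0],"turn":-0.097},{"claw":-1,"travel":[0,0,0],"turn":-0.097}]' >/dev/null; python3 chk.py
```

```text
clock: 7.65
position: [0.471, 0.0131, 0.1576]
ee_rot: [-0.002, 0.648, 0.762, -0.001]
contact_force: [0.5, -0.0, -1.5]
width: 0.0128
gripper_force: 68.6
CHK 8.15 [0.4729 0.0121 0.1153] [-0.7  0.1 -1.3] [-0.02 -0.03 -0.02] psi 99.2 -0.28
CHK 9.05 [0.4725 0.0123 0.1161] [-2.8  0.1 -0.9] [-0.    0.61  0.02] psi 49.5 0.58
```

```bash
python3 -m inch '[{"claw":-1,"travel":[0,0,0.12],"turn":0},{"claw":-1,"travel":[0,0,0.27],"turn":0},{"claw":-1,"travel":[0.1,-0.05,0.27],"turn":0.047},{"claw":-1,"travel":[0.2,-0.1,0.27],"turn":0.094},{"claw":-1,"travel":[0.3,-0.2,0.27],"turn":0.141}]' >/dev/null
python3 -m inch '[{"claw":-1,"travel":[0.065,-0.0215,0],"turn":0.047},{"claw":-1,"travel":[0.065,-0.0215,0],"turn":0.094},{"claw":-1,"travel":[0.065,-0.0215,0],"turn":0.141},{"claw":-1,"travel":[0.065,-0.0215,0],"turn":0.188},{"claw":-1,"travel":[0.065,-0.0215,0],"turn":0.235}]' >/dev/null
python3 -m inch '[{"claw":-1,"travel":[0,0,0],"turn":0.047},{"claw":-1,"travel":[0,0,0],"turn":0.094},{"claw":-1,"travel":[0,0,0],"turn":0.141},{"claw":-1,"travel":[0,0,0],"turn":0.188},{"claw":-1,"travel":[0,0,0],"turn":0.235}]' >/dev/null
python3 -m inch '[{"claw":-1,"travel":[0,0,0],"turn":0.047},{"claw":-1,"travel":[0,0,0],"turn":0.094},{"claw":-1,"travel":[0,0,0],"turn":0.136},{"claw":-1,"travel":[0,0,0],"turn":0.136},{"claw":-1,"travel":[0,0,0],"turn":0.136}]' >/dev/null; python3 chk.py
```

```text
CHK 11.05 [ 0.5469 -0.0321  0.1704] [ 0.5 -0.5 -0.7] [ 0.03 -0.03 -0.04] psi 183.7 -1.82
```

```bash
python3 -m inch '[{"claw":-1,"travel":[-0.006,0,-0.06],"turn":0},{"claw":-1,"travel":[-0.006,0,-0.13],"turn":0},{"claw":-1,"travel":[-0.006,0,-0.2],"turn":0},{"claw":-1,"travel":[-0.006,0,-0.27],"turn":0},{"claw":-1,"travel":[-0.006,0,-0.27],"turn":0}]' >/dev/null
python3 chk.py && python3 -m inch '[{"claw":-1,"travel":[0,0,0],"turn":-0.045},{"claw":-1,"travel":[0,0,0],"turn":-0.09},{"claw":-1,"travel":[0,0,0],"turn":-0.135},{"claw":-1,"travel":[0,0,0],"turn":-0.18},{"claw":-1,"travel":[0,0,0],"turn":-0.18}]' >/dev/null && python3 -m inch '[{"claw":-1,"travel":[0,0,0],"turn":-0.04},{"claw":-1,"travel":[0,0,0],"turn":-0.069},{"claw":-1,"travel":[0,0,0],"turn":-0.069},{"claw":-1,"travel":[0,0,0],"turn":-0.069}]' >/dev/null; python3 chk.py
```

```text
CHK 11.55 [ 0.5444 -0.0319  0.1145] [ 0.5 -0.8 -1.5] [-0.02  0.03 -0.02] psi 183.7 -1.82
CHK 12.45 [ 0.5446 -0.0321  0.116 ] [-1.3 -1.  -0.9] [-0.15  0.18  0.02] psi 139.2 -1.04
```

```bash
python3 -m inch '[{"claw":-1,"travel":[0,0,0.12],"turn":0},{"claw":-1,"travel":[0,0,0.27],"turn":0},{"claw":-1,"travel":[-0.04,0.18,0.27],"turn":0.047},{"claw":-1,"travel":[-0.08,0.36,0.27],"turn":0.094},{"claw":-1,"travel":[-0.135,0.5815,0.27],"turn":0.141}]' >/dev/null
python3 -m inch '[{"claw":-1,"travel":[0,0,0],"turn":0.047},{"claw":-1,"travel":[0,0,0],"turn":0.083},{"claw":-1,"travel":[0,0,0],"turn":0.083},{"claw":-1,"travel":[0,0,0],"turn":0.083}]' >/dev/null
python3 chk.py
```

```text
CHK 13.35 [0.518  0.0843 0.1703] [ 0.7  0.1 -1. ] [ 0.04 -0.03  0.01] psi 179.2 -1.53
```

Then, after turning D, back up to the viewing pose (about (0.537,-0.052,0.266), ψ≈99).

```bash
python3 -m inch '[{"claw":-1,"travel":[0,0,-0.06],"turn":0},{"claw":-1,"travel":[0,0,-0.13],"turn":0},{"claw":-1,"travel":[0,0,-0.2],"turn":0},{"claw":-1,"travel":[0,0,-0.27],"turn":0},{"claw":-1,"travel":[0,0,-0.27],"turn":0}]' >/dev/null
python3 chk.py && python3 -m inch '[{"claw":-1,"travel":[0,0,0],"turn":-0.045},{"claw":-1,"travel":[0,0,0],"turn":-0.09},{"claw":-1,"travel":[0,0,0],"turn":-0.135},{"claw":-1,"travel":[0,0,0],"turn":-0.18},{"claw":-1,"travel":[0,0,0],"turn":-0.18}]' >/dev/null && python3 -m inch '[{"claw":-1,"travel":[0,0,0],"turn":-0.045},{"claw":-1,"travel":[0,0,0],"turn":-0.045},{"claw":-1,"travel":[0,0,0],"turn":-0.045}]' >/dev/null; python3 chk.py
python3 -m inch '[{"claw":-1,"travel":[0,0,0.12],"turn":0},{"claw":-1,"travel":[0,0,0.27],"turn":0},{"claw":-1,"travel":[0.03,-0.2,0.45],"turn":-0.047},{"claw":-1,"travel":[0.06,-0.4,0.6],"turn":-0.094},{"claw":-1,"travel":[0.095,-0.6,0.75],"turn":-0.141}]' >/dev/null
python3 -m inch '[{"claw":-1,"travel":[0,-0.09,0],"turn":-0.047},{"claw":-1,"travel":[0,-0.09,0],"turn":-0.08},{"claw":-1,"travel":[0,-0.09,0],"turn":-0.08},{"claw":-1,"travel":[0,-0.09,0],"turn":-0.08}]' >/dev/null
python3 - <<'E'
from h import *
s=get_state();im=imaging.get_image('wrist')[:,:,::-1]
np.save('s4.npy',np.r_[s['position'],s['ee_rot']]);print(s['position'],s['ee_rot'],s['clock'])
cv2.imwrite('pics/c4.png',cv2.resize(im[0:200,235:430],None,fx=3,fy=3,interpolation=cv2.INTER_CUBIC))
E
```

```text
CHK 13.85 [0.5174 0.0839 0.1145] [-0.1 -0.4 -0.9] [ 0.07 -0.04 -0.04] psi 179.2 -1.53
CHK 14.65 [0.5175 0.084  0.1159] [-0.9 -0.6 -0.6] [-0.15  0.11  0.02] psi 139.0 -0.83
[ 0.53615763 -0.04958852  0.2630961 ] [-7.67023797e-05  6.47944824e-01  7.61687243e-01  2.05762609e-04] 15.55
```

View pics/c4.png

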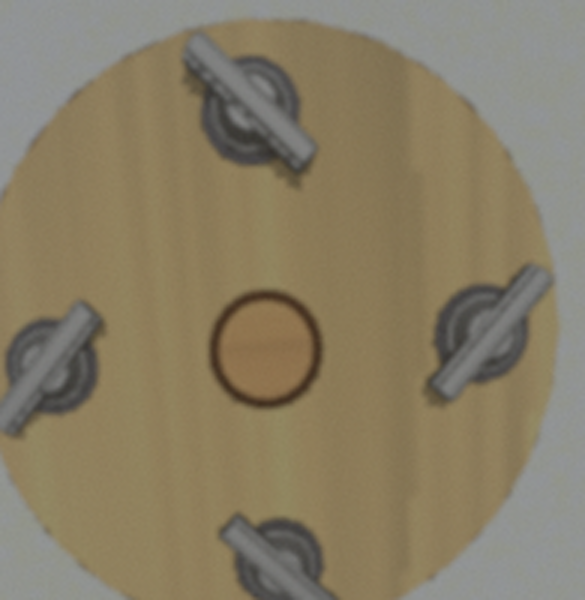

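All four wings look near halfway: A (541,272)–(443,391), C (88,307)–(5,426), D (199,40)–(305,161), B from (233,525) heading down-right.

```bash
python3 ang.py s4.npy '[(541,271,443,391),(233,526,330,601),(88,307,6,426),(199,41,305,160)]'
```

```text
[0.5888 0.0404] 0.0382 60.8
[ 0.5451 -0.029 ] 0.0345 151.5
[0.4744 0.0128] 0.0382 61.5
[0.5181 0.0839] 0.0373 144.1
99.22633951223116
```

```bash
python3 -m inch '[{"claw":-1,"travel":[0.07,0.12,-0.12],"turn":-0.045},{"claw":-1,"travel":[0.14,0.24,-0.24],"turn":-0.09},{"claw":-1,"travel":[0.21,0.36,-0.36],"turn":-0.135},{"claw":-1,"travel":[0.2675,0.448,-0.48],"turn":-0.175},{"claw":-1,"travel":[0.2675,0.448,-0.48],"turn":-0.213}]' >/dev/null
python3 -m inch '[{"claw":-1,"travel":[0,0,0],"turn":0},{"claw":-1,"travel":[0,0,0],"turn":0}]' >/dev/null
python3 chk.py
```

```text
CHK 16.3 [0.5898 0.0402 0.1673] [-0.1 -0.1 -0.9] [-0.05 -0.03  0.04] psi 60.9 0.46
```

```bash
python3 -m inch '[{"claw":-1,"travel":[0,0,-0.06],"turn":0},{"claw":-1,"travel":[0,0,-0.13],"turn":0},{"claw":-1,"travel":[0,0,-0.19],"turn":0},{"claw":-1,"travel":[0,0,-0.25],"turn":0},{"claw":-1,"travel":[0,0,-0.25],"turn":0}]' >/dev/null
python3 chk.py && python3 -m inch '[{"claw":-1,"travel":[0,0,0],"turn":-0.045},{"claw":-1,"travel":[0,0,0],"turn":-0.09},{"claw":-1,"travel":[0,0,0],"turn":-0.135},{"claw":-1,"travel":[0,0,0],"turn":-0.18},{"claw":-1,"travel":[0,0,0],"turn":-0.225}]' >/dev/null && python3 -m inch '[{"claw":-1,"travel":[0,0,0],"turn":-0.03},{"claw":-1,"travel":[0,0,0],"turn":-0.06},{"claw":-1,"travel":[0,0,0],"turn":-0.083},{"claw":-1,"travel":[0,0,0],"turn":-0.083}]' >/dev/null; python3 chk.py
python3 -m inch '[{"claw":-1,"travel":[0,0,0],"turn":-0.015},{"claw":-1,"travel":[0,0,0],"turn":-0.015}]' ; python3 chk.py
python3 -m inch '[{"claw":-1,"travel":[0,0,0],"turn":-0.015},{"claw":-1,"travel":[0,0,0],"turn":-0.015}]' ; python3 chk.py
```

```text
CHK 16.8 [0.5882 0.0396 0.1151] [-0.4  0.1 -1.1] [-0.   -0.03 -0.02] psi 60.7 0.46
CHK 17.7 [0.5891 0.0402 0.117 ] [-0.7  1.4 -1.9] [0.3  0.21 0.02] psi 5.2 1.43
clock: 17.9
position: [0.5891, 0.0402, 0.1171]
ee_rot: [-0.0, 1.0, 0.023, -0.001]
contact_force: [-1.8, 1.8, -2.4]
width: 0.0129
gripper_force: 68.9
CHK 17.9 [0.5891 0.0402 0.1171] [-1.8  1.8 -2.4] [0.43 0.35 0.24] psi 2.6 1.47
clock: 18.1
position: [0.5893, 0.0401, 0.1171]
ee_rot: [0.0, 1.0, 0.001, -0.0]
contact_force: [-1.9, 1.8, -2.6]
width: 0.0125
gripper_force: 70.8
CHK 18.1 [0.5893 0.0401 0.1171] [-1.9  1.8 -2.6] [0.44 0.29 0.95] psi 0.1 1.52
```

```bash
python3 -m inch '[{"claw":-1,"travel":[0,0,0],"turn":0.03},{"claw":-1,"travel":[0,0,0.1],"turn":0.03},{"claw":-1,"travel":[0,0,0.25],"turn":0.03},{"claw":-1,"travel":[-0.15,-0.03,0.25],"turn":0.075},{"claw":-1,"travel":[-0.3,-0.07,0.25],"turn":0.12}]' >/dev/null
python3 -m inch '[{"claw":-1,"travel":[-0.15,-0.03,0],"turn":0.045},{"claw":-1,"travel":[-0.281,-0.07,0],"turn":0.09},{"claw":-1,"travel":[-0.281,-0.07,0],"turn":0.135},{"claw":-1,"travel":[-0.281,-0.07,0],"turn":0.18},{"claw":-1,"travel":[-0.281,-0.07,0],"turn":0.22}]' >/dev/null
python3 -m inch '[{"claw":-1,"travel":[0,0,0],"turn":0},{"claw":-1,"travel":[0,0,0],"turn":0}]' >/dev/null
python3 chk.py
```

```text
CHK 19.3 [0.4741 0.0115 0.1676] [ 0.1  0.1 -0.8] [ 0.01 -0.01 -0.03] psi 60.9 0.39
```

```bash
python3 -m inch '[{"claw":-1,"travel":[0,0.003,-0.06],"turn":0},{"claw":-1,"travel":[0,0.003,-0.13],"turn":0},{"claw":-1,"travel":[0,0.003,-0.19],"turn":0},{"claw":-1,"travel":[0,0.003,-0.25],"turn":0},{"claw":-1,"travel":[0,0.003,-0.25],"turn":0}]' >/dev/null
python3 chk.py && python3 -m inch '[{"claw":-1,"travel":[0,0,0],"turn":-0.045},{"claw":-1,"travel":[0,0,0],"turn":-0.09},{"claw":-1,"travel":[0,0,0],"turn":-0.135},{"claw":-1,"travel":[0,0,0],"turn":-0.18},{"claw":-1,"travel":[0,0,0],"turn":-0.225}]' >/dev/null && python3 -m inch '[{"claw":-1,"travel":[0,0,0],"turn":-0.03},{"claw":-1,"travel":[0,0,0],"turn":-0.06},{"claw":-1,"travel":[0,0,0],"turn":-0.083},{"claw":-1,"travel":[0,0,0],"turn":-0.1}]' >/dev/null; python3 chk.py
python3 -m inch '[{"claw":-1,"travel":[0,0,0],"turn":-0.01},{"claw":-1,"travel":[0,0,0],"turn":-0.01}]' >/dev/null; python3 chk.py
```

```text
CHK 19.8 [0.4726 0.0124 0.116 ] [-0.3 -0.1 -1.3] [0.01 0.   0.03] psi 61.0 0.39
CHK 20.7 [0.473  0.0125 0.1173] [-0.1  0.9 -3.6] [0.15 0.15 0.44] psi 2.4 1.41
CHK 20.9 [0.473  0.0125 0.1173] [-1.5  0.8 -3.8] [0.14 0.23 0.64] psi 0.8 1.44
```

```bash
python3 -m inch '[{"claw":-1,"travel":[0,0,0],"turn":0.03},{"claw":-1,"travel":[0,0,0.1],"turn":0.03},{"claw":-1,"travel":[0,0,0.25],"turn":0.03},{"claw":-1,"travel":[0.1,-0.06,0.25],"turn":0.075},{"claw":-1,"travel":[0.2,-0.12,0.25],"turn":0.12}]' >/dev/null
python3 -m inch '[{"claw":-1,"travel":[0.1,-0.05,0],"turn":0.047},{"claw":-1,"travel":[0.1615,-0.1,0],"turn":0.094},{"claw":-1,"travel":[0.1615,-0.1,0],"turn":0.141},{"claw":-1,"travel":[0.1615,-0.1,0],"turn":0.188},{"claw":-1,"travel":[0.1615,-0.1,0],"turn":0.235}]' >/dev/null
python3 -m inch '[{"claw":-1,"travel":[0,0,0],"turn":0.047},{"claw":-1,"travel":[0,0,0],"turn":0.094},{"claw":-1,"travel":[0,0,0],"turn":0.141},{"claw":-1,"travel":[0,0,0],"turn":0.188},{"claw":-1,"travel":[0,0,0],"turn":0.235}]' >/dev/null
python3 -m inch '[{"claw":-1,"travel":[0,0,0],"turn":0.047},{"claw":-1,"travel":[0,0,0],"turn":0.094},{"claw":-1,"travel":[0,0,0],"turn":0.141},{"claw":-1,"travel":[0,0,0],"turn":0.188},{"claw":-1,"travel":[0,0,0],"turn":0.235}]' >/dev/null
python3 -m inch '[{"claw":-1,"travel":[0,0,0],"turn":0},{"claw":-1,"travel":[0,0,0],"turn":0}]' >/dev/null;python3 chk.py
```

```text
CHK 23.1 [ 0.5462 -0.0317  0.1676] [-0.3 -0.  -1.5] [ 0.04 -0.01 -0.01] psi 149.0 -1.22
```

```bash
python3 -m inch '[{"claw":-1,"travel":[-0.003,-0.001,-0.06],"turn":0},{"claw":-1,"travel":[-0.003,-0.001,-0.13],"turn":0},{"claw":-1,"travel":[-0.003,-0.001,-0.19],"turn":0},{"claw":-1,"travel":[-0.003,-0.001,-0.25],"turn":0},{"claw":-1,"travel":[-0.003,-0.001,-0.25],"turn":0}]' >/dev/null
python3 chk.py && python3 -m inch '[{"claw":-1,"travel":[0,0,0],"turn":-0.045},{"claw":-1,"travel":[0,0,0],"turn":-0.09},{"claw":-1,"travel":[0,0,0],"turn":-0.135},{"claw":-1,"travel":[0,0,0],"turn":-0.18},{"claw":-1,"travel":[0,0,0],"turn":-0.225}]' >/dev/null && python3 -m inch '[{"claw":-1,"travel":[0,0,0],"turn":-0.03},{"claw":-1,"travel":[0,0,0],"turn":-0.06},{"claw":-1,"travel":[0,0,0],"turn":-0.083},{"claw":-1,"travel":[0,0,0],"turn":-0.095}]' >/dev/null; python3 chk.py
python3 -m inch '[{"claw":-1,"travel":[0,0,0],"turn":-0.01},{"claw":-1,"travel":[0,0,0],"turn":-0.01}]' >/dev/null; python3 chk.py
```

```text
CHK 23.6 [ 0.5437 -0.0315  0.115 ] [ 0.3 -0.7 -0.7] [ 0.03 -0.01  0.04] psi 149.2 -1.22
CHK 24.5 [ 0.5446 -0.0322  0.1168] [-0.2 -1.3 -4.4] [-0.13  0.12  0.61] psi 91.6 -0.21
CHK 24.7 [ 0.5446 -0.0321  0.1168] [-0.9 -1.6 -4.8] [-0.17  0.16  0.94] psi 90.0 -0.18
```

```bash
python3 -m inch '[{"claw":-1,"travel":[0,0,0],"turn":0.03},{"claw":-1,"travel":[0,0,0.1],"turn":0.03},{"claw":-1,"travel":[0,0,0.25],"turn":0.03},{"claw":-1,"travel":[-0.04,0.18,0.25],"turn":0.075},{"claw":-1,"travel":[-0.08,0.36,0.25],"turn":0.12}]' >/dev/null
python3 -m inch '[{"claw":-1,"travel":[-0.0585,0.222,0],"turn":0.047},{"claw":-1,"travel":[-0.0585,0.222,0],"turn":0.094},{"claw":-1,"travel":[-0.0585,0.222,0],"turn":0.141},{"claw":-1,"travel":[-0.0585,0.222,0],"turn":0.18},{"claw":-1,"travel":[-0.0585,0.222,0],"turn":0.18}]' >/dev/null
python3 -m inch '[{"claw":-1,"travel":[0,0,0],"turn":0}]' >/dev/null;python3 chk.py
```

```text
CHK 25.8 [0.5178 0.0847 0.1675] [-0.4 -0.1 -0.8] [-0.05 -0.02 -0.05] psi 143.7 -0.91
```

```bash
python3 -m inch '[{"claw":-1,"travel":[0,-0.002,-0.06],"turn":0},{"claw":-1,"travel":[0,-0.002,-0.13],"turn":0},{"claw":-1,"travel":[0,-0.002,-0.19],"turn":0},{"claw":-1,"travel":[0,-0.002,-0.25],"turn":0},{"claw":-1,"travel":[0,-0.002,-0.25],"turn":0}]' >/dev/null
python3 chk.py && python3 -m inch '[{"claw":-1,"travel":[0,0,0],"turn":-0.045},{"claw":-1,"travel":[0,0,0],"turn":-0.09},{"claw":-1,"travel":[0,0,0],"turn":-0.135},{"claw":-1,"travel":[0,0,0],"turn":-0.18},{"claw":-1,"travel":[0,0,0],"turn":-0.21}]' >/dev/null && python3 -m inch '[{"claw":-1,"travel":[0,0,0],"turn":-0.03},{"claw":-1,"travel":[0,0,0],"turn":-0.06},{"claw":-1,"travel":[0,0,0],"turn":-0.08},{"claw":-1,"travel":[0,0,0],"turn":-0.08}]' >/dev/null; python3 chk.py
python3 -m inch '[{"claw":-1,"travel":[0,0,0],"turn":-0.01},{"claw":-1,"travel":[0,0,0],"turn":-0.01}]' >/dev/null; python3 chk.py
```

```text
CHK 26.3 [0.516  0.0841 0.115 ] [ 0.1  0.1 -1.2] [-0.03  0.06  0.02] psi 143.8 -0.91
CHK 27.2 [0.5167 0.0842 0.1166] [-1.4  0.1 -5.5] [0.07 0.12 0.47] psi 91.7 -0.0
CHK 27.4 [0.5167 0.0842 0.1166] [-1.   1.  -5.1] [0.13 0.19 0.99] psi 90.0 0.03
```

```bash
python3 -m inch '[{"claw":-1,"travel":[0,0,0],"turn":0.03},{"claw":-1,"travel":[0,0,0.1],"turn":0.03},{"claw":-1,"travel":[0,0,0.25],"turn":0.03},{"claw":-1,"travel":[0.03,-0.2,0.4],"turn":0.05},{"claw":-1,"travel":[0.06,-0.4,0.55],"turn":0.05}]' >/dev/null
python3 -m inch '[{"claw":-1,"travel":[0.015,-0.2,0.15],"turn":0},{"claw":-1,"travel":[0.03,-0.34,0.27],"turn":0},{"claw":-1,"travel":[0.03,-0.34,0.27],"turn":0},{"claw":-1,"travel":[0.03,-0.34,0.27],"turn":0},{"claw":-1,"travel":[0.03,-0.34,0.27],"turn":0}]' >/dev/null
python3 - <<'E'
from h import *
s=get_state();im=imaging.get_image('wrist')[:,:,::-1]
np.save('s5.npy',np.r_[s['position'],s['ee_rot']]);print(s['position'],s['ee_rot'],s['clock'])
cv2.imwrite('pics/c5.png',cv2.resize(im[0:200,235:430],None,fx=3,fy=3,interpolation=cv2.INTER_CUBIC))
cv2.imwrite('pics/w5.png',im)
t=imaging.get_image('top')[:,:,::-1];cv2.imwrite('pics/top5.png',t)
E
```

```text
[ 0.53482498 -0.06235555  0.28002756] [-8.55944613e-04  6.50440624e-01  7.59556620e-01  5.17466440e-05] 28.4
```

View pics/c5.png

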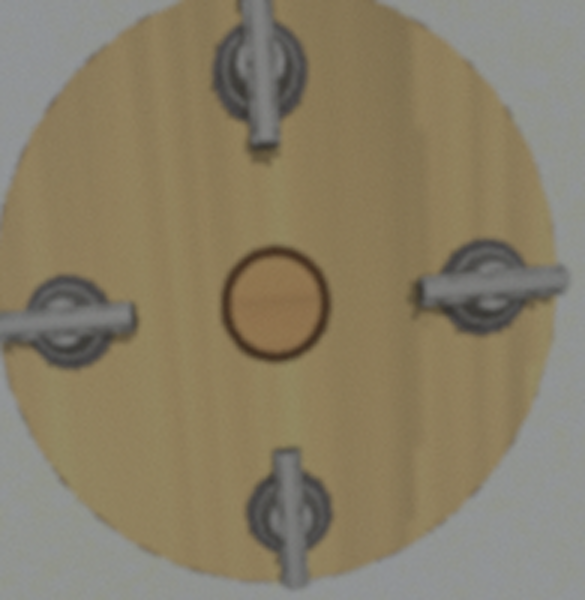

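All four wings now point at the clamp's centre (the wing lines pass through about (275,303)), so they are fully home. Next the board.

```bash
python3 -m inch '[{"claw":-1,"travel":[-0.02,0.2,0],"turn":0},{"claw":-1,"travel":[-0.04,0.4,0],"turn":0},{"claw":-1,"travel":[-0.06,0.6,0],"turn":0},{"claw":-1,"travel":[-0.08,0.8,0],"turn":0},{"claw":-1,"travel":[-0.1,0.95,0],"turn":0}]' >/dev/null
python3 -m inch '[{"claw":-1,"travel":[-0.02,0.2,-0.1],"turn":0},{"claw":-1,"travel":[-0.035,0.4,-0.25],"turn":0},{"claw":-1,"travel":[-0.035,0.598,-0.4],"turn":0},{"claw":-1,"travel":[-0.035,0.598,-0.55],"turn":0},{"claw":-1,"travel":[-0.035,0.598,-0.55],"turn":0}]' >/dev/null
python3 -m inch '[{"claw":-1,"travel":[0,0,0],"turn":0},{"claw":-1,"travel":[0,0,0],"turn":0}]' >/dev/null;python3 chk.py
python3 - <<'E'
from h import *
s=get_state();K,T=pose('wrist',s);im=imaging.get_image('wrist')[:,:,::-1];cv2.imwrite('pics/w6.png',im)
print([w2p(K,T,[x,y,.006]).round() for x,y in((.575,.299),(.561,.181),(.442,.196),(.457,.314))])
E
```

```text
CHK 29.7 [0.5094 0.2464 0.1723] [ 0.1 -0.4 -0.7] [-0.03 -0.01  0.  ] psi 98.8 0.17
[array([413., 166.]), array([364., 306.]), array([220., 269.]), array([255., 119.])]
```

View pics/w6.png

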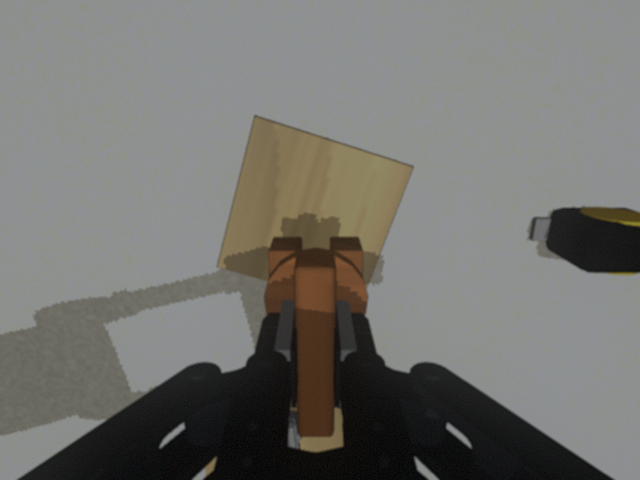

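The board corners at (255,117), (413,166) and (218,267) match my estimate. The key is still straight in the grip, so I'll descend.

```bash
python3 -m inch '[{"claw":-1,"travel":[0,0.005,-0.15],"turn":0},{"claw":-1,"travel":[0,0.005,-0.3],"turn":0},{"claw":-1,"travel":[0,0.005,-0.42],"turn":0},{"claw":-1,"travel":[0,0.005,-0.475],"turn":0},{"claw":-1,"travel":[0,0.005,-0.475],"turn":0}]' >/dev/null; python3 chk.py
python3 -m inch '[{"claw":-1,"travel":[0,0,-0.005],"turn":0},{"claw":-1,"travel":[0,0,-0.01],"turn":0},{"claw":-1,"travel":[0,0,-0.01],"turn":0}]' >/dev/null; python3 chk.py
python3 -m inch '[{"claw":-1,"travel":[0,0,-0.005],"turn":0},{"claw":-1,"travel":[0,0,-0.005],"turn":0}]' >/dev/null; python3 chk.py
```

```text
CHK 30.25 [0.5084 0.2467 0.0755] [-0.4  0.5 -0.2] [ 0.   -0.    0.02] psi 98.8 0.18
CHK 30.55 [0.5092 0.2476 0.0749] [-0.1 -0.5 -0.9] [0.04 0.06 0.01] psi 98.8 0.18
CHK 30.75 [0.5092 0.2476 0.0737] [ 1.  -0.5  4.5] [-0.01  0.08 -0.02] psi 98.8 0.18
```

```bash
python3 -m inch '[{"claw":-0.6,"travel":[0,0,-0.002],"turn":0},{"claw":-0.5,"travel":[0,0,-0.002],"turn":0},{"claw":-0.3,"travel":[0,0,-0.002],"turn":0},{"claw":0,"travel":[0,0,-0.002],"turn":0},{"claw":0,"travel":[0,0,-0.002],"turn":0}]' 20
python3 -m inch '[{"claw":0.2,"travel":[0,0,0.05],"turn":0},{"claw":0.2,"travel":[0,0,0.15],"turn":0},{"claw":0.2,"travel":[0,0,0.3],"turn":0},{"claw":0.2,"travel":[0,0,0.5],"turn":0},{"claw":0.2,"travel":[0,0,0.7],"turn":0}]'
python3 -m inch '[{"claw":0.2,"travel":[-0.2,0,0.2],"turn":0},{"claw":0.2,"travel":[-0.4,0,0.3],"turn":0},{"claw":0.2,"travel":[-0.6,0,0.3],"turn":0},{"claw":0.2,"travel":[-0.7,0,0.3],"turn":0},{"claw":0.2,"travel":[-0.7,0,0.3],"turn":0}]'
python3 - <<'E'
from h import *
t=imaging.get_image('top')[:,:,::-1];cv2.imwrite('pics/top7.png',t)
s=imaging.get_image('scene')[:,:,::-1]
c=cv2.convertScaleAbs(cv2.resize(t[160:340,180:480],None,fx=2,fy=2),alpha=1.6)
d=cv2.resize(s[200:380,240:540],None,fx=1,fy=1)
cv2.imwrite('pics/f7.png',np.vstack([c,np.hstack([d,np.zeros((180,300,3),np.uint8)])]))
E
```

```text
clock: 31.25
position: [0.5084, 0.2474, 0.0723]
ee_rot: [-0.0, 0.651, 0.759, -0.0]
contact_force: [0.6, -0.0, -1.1]
width: 0.0426
gripper_force: 0.0
clock: 31.75
position: [0.5081, 0.2473, 0.2142]
ee_rot: [-0.0, 0.651, 0.759, -0.0]
contact_force: [1.1, 0.7, -0.2]
width: 0.0511
gripper_force: 0.0
clock: 32.25
position: [0.3659, 0.2471, 0.2731]
ee_rot: [0.0, 0.65, 0.76, 0.0]
contact_force: [1.0, -0.2, 0.2]
width: 0.0513
gripper_force: 0.0
```

View pics/f7.png

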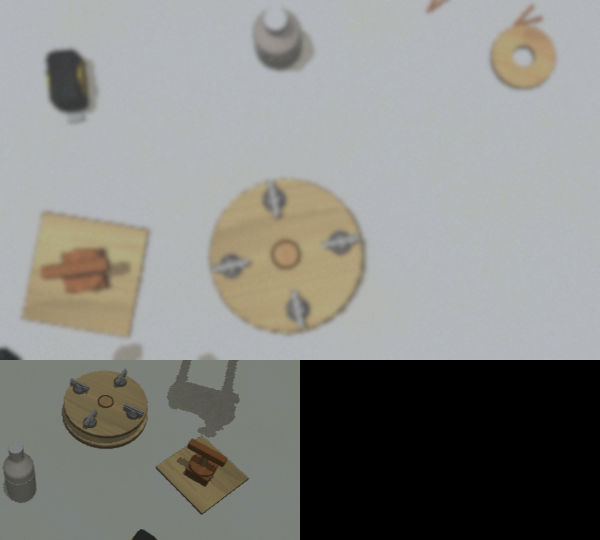

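The key stands upright near the board's middle (foot at about (86,270), board centre about (86,273)). All four wings are home, and the glue, tape and spare have not moved.

```bash
python3 -c "
from rig import ticket
print(ticket.sign_off())"
```

```text
the job is handed in; nothing more can be done
None
```

The job is handed in at about 32 s of robot time: all four nuts were tightened crosswise in two rounds (42–49° each, then home against their stops), the key stands upright in the middle of the board, and the other things were left undisturbed.

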